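# Register a packed kit tray at the labelling fence

## Task

Get the packed white tray ready for its label: with the fingertips, push it along the bench until it sits flush in the corner between the aluminium fence and the steel end stop, and slide the black stop along the fence until it rests against the tray's other end. Push only: do not pick up the tray or anything in it, keep the blue cup and the jar standing in the tray, leave the bowl stack, the bottle and the blue trays where they are, and take the hand away at the end.

Things in the scene. Friction and masses are not known exactly. Their poses are not given: they have to be found in the camera images.
- fence: fixed aluminium profile, 40 mm wide and high, 360 long, on the bench. Origin: bench level, inside corner of its front face and the steel end stop. x points square into the fence, away from the robot; y along it towards the end stop. Front face x = 0, from y = -0.348 to 0; end stop's inner face y = 0, it is 12 thick, 45 high, reaches to x = -0.06. Yaw varies up to 0.2 rad.
- slide_stop (a joint): travel (m) of the black sliding stop along the fence towards the end stop, range 0 to 0.2, starts at 0 to 0.035 (more room than the tray needs). Its working face is at y = -0.285 + value in the fence's frame: about 0.105 when it touches a tray that is home. Moves against about 2 N of drag, stays where left.
- slide_face (a point): centre of the sliding stop's working face (towards the end stop), 24 mm up. Its arm is 12 mm thick behind this face, reaches from 1.5 to 51.5 mm out from the fence's front, 4 to 44 mm high. A saddle (32 mm wide, from the face backwards, 44 to 52 high) lies over arm and fence, with a red knob over the fence, up to 60 mm high.
- tray: white open tray, loose, 0.17 to 0.35 kg empty, 120 (its x) by 180 mm (its y) over the flange, 38 high. Origin: centre of underside. Flange 34 to 38 mm up is outermost; walls 6 mm inside it. Home: axes parallel to the fence's, origin at x = -0.060, y = -0.090 in its frame. Starts askew (to 0.25 rad) on the robot's side of the fence, perhaps in front of either stop.
- gallipot: blue plastic cup standing loose in the tray, 60 mm across, 42 mm high; origin: centre of its underside
- jar: white specimen jar with a red cap standing loose in the tray, 38 mm across, 46 mm high; origin: centre of its underside
- forceps: green plastic forceps lying loose in the tray, about 110 mm long (its y), 6 mm high; origin: underside, about the middle
- bowls: bystander: stack of nested light blue bowls, 90 mm across, 115 mm high; origin: centre of its underside
- bottle: bystander: white bottle with a blue cap, 60 mm across, 125 mm high; origin: centre of its underside
- blue_trays: bystander: two nested light blue trays, 120 mm (its x) by 180 mm (its y), 52 mm high; origin: centre of the underside

How it is judged:
At the end, for the whole second after the job is handed in: The tray lies flat and still, within 3 mm of fence and end stop, square to 0.03 rad; the sliding stop is within 3 mm of its other end; cup and jar stand upright and the forceps lie in the tray; bowl stack, bottle and blue trays moved less than 20 mm (x of tray in the frame of fence between -0.063 and -0.057 m and y of tray in the frame of fence between -0.093 and -0.087 m and angle between the x axis of tray and the x axis of fence, either way round below 0.03 rad and angle between tray's own z axis and vertical below 0.04 rad and height (world z) of tray below 0.004 m and y of slide_face in the frame of tray between -0.093 and -0.087 m and linear speed of tray below 0.01 m/s and angle between each of gallipot, jar's own z axis and vertical below 0.25 rad and z of each of gallipot, jar in the frame of tray below 0.012 m and horizontal distance between each of gallipot, jar, forceps and tray below 0.09 m and z of forceps in the frame of tray below 0.05 m and distance of each of bowls, bottle, blue_trays from where it was at the start of the episode below 0.02 m); the robot touches nothing.
It fails at once if the tray is lifted or tipped up (height (world z) of tray above 0.012 m or angle between tray's own z axis and vertical above 0.12 rad).
It fails at once if something is picked out of the tray (height (world z) of any of gallipot, jar above 0.03 m or height (world z) of forceps above 0.06 m).
It fails at once if the cup or the jar is knocked over (angle between any of gallipot, jar's own z axis and vertical above 0.6 rad).
It fails at once if a bystander is moved, lifted or knocked over (distance of any of bowls, bottle, blue_trays from where it was at the start of the episode above 0.02 m or angle between any of bowls, bottle, blue_trays's own z axis and vertical above 0.3 rad).
It also fails if it takes over 64 s, if anything falls off the work surface, if the arm or the gripper's body presses on something with over 40 N, if the wrist force passes 120 N, or if a joint passes its speed limit or range.

## Robot

A 6-joint arm with a two-finger parallel gripper is mounted at the origin on the work surface. World frame = base frame: x ahead of the robot, y to its left, z up, the work surface at z = 0. Lengths are in m, angles in rad, forces in N, time in s.
With the tool pointing down it reaches from about 0.3 to 0.75 m from the base axis. Payload 8.5 kg.
Tool frame: the origin (TCP) lies at the very end of the fingers, on their centre line; the grasp point (between the pads) lies arm.hold_point_z behind it (arm.hold_point_z is the distance from the TCP to the grasp point, in m); y points along the fingers, z is the direction in which the jaws open and shut, and the axes are right-handed (so a half turn about y gives the same grasp; the last joint's range is limited). The gripper opens to 85 mm and grips with 20 to 120 N. Pads are 22 mm wide; open, the fingers measure 114 mm over their backs; the gripper's body (76 mm by 85 mm) begins 54 mm behind the grasp point. The pads swing forward as they close: fully open they stand 13 mm farther back than shut.
Start: joints at [0.913, 0.381, 1.297, -0, 1.464, -0.215], TCP at [0.236, 0.497, 0.231] pointing down, gripper open.
Joint ranges: [-3.11, 3.11], [-0.89, 2.33], [0.22, 2.48], [-1.42, 4.56], [0.17, 2.85], [-2.88, 2.88]. Speed limits (rad/s): [2.39, 2.39, 3.14, 3.14, 3.14, 3.14].

## Interface

Orientations are given as a unit quaternion [x, y, z, w].
In Python, from station import arm gives the robot as it stands.
- The arm moves only by the tool carry_out, never from a script. Its argument "steps" is a list of rows, each a list of 7 numbers: the shift along the world's x, y, z in m, then the turn, a rotation vector about the world's x, y, z in units of 5 degrees (1.0 is 5 degrees), then the opening, from 0 (shut) to 1 (fully open). In form: [[tx, ty, tz, wx, wy, wz, gripper], ...]. A call has 1 to 12 rows; each row is the pose to reach, as a shift and turn from the pose measured when the call began; what a row does not reach only later rows make up. A row lasts 1/10 s, in which the tool goes at most 50 mm and 8.59 degrees, less where a joint would pass 70% of its speed; a pose out of reach is approached as far as the arm can. A call with a gripper value outside its range is refused whole. The fingers move at their own pace and stop on an object; "grip_force" is the grip in N (left out, the last holds). Time passes only in rows, so rows that repeat a pose let the fingers close. It gives the time, the measured TCP pose, the force and the opening at its end, in the units of the state.
- arm.observe(): the state, without advancing time (a new reading comes with each control period).
- arm.get_image(name): name is "side" or "top"; returns the picture (420x560x3 uint8, red, green, blue); there is no depth.
- arm.calibration(name): a dict with "fovy" (degrees; the focal length in pixels is half the picture's height over the tangent of half this angle, whatever the lens; pixels are square), "cx", "cy" (the principal point, pixels), "T" (4x4, takes a point from camera to world coordinates). Camera axes: x right, y down, z forward; pixel columns grow to the right and rows downward; lengths in m; the calibration is good to about 2 mm. A picture is of the moment at which its call begins. calibration takes no time and is no camera call.
- arm.hand_in(): hands the job in, once; it reports no verdict.
The state is a dict: "t": time; "qpos": joint angles; "joint_velocities": joint speeds; "effort": joint torques, N m; "eef_pos": TCP position; "tool_rot": TCP orientation; "contact_force": force on the tool from outside, world axes, zero at the start; "wrist_torque": the same for the moment, N m; "gripper_width": opening from 0.0 (shut) to 1.0 (fully open).
Only numpy, scipy, OpenCV 4.12 (cv2) and the standard library are available. Lean on these libraries where they do the work, as an engineer would, in place of code of your own. Each camera call takes 0.05 s, during which the arm holds its last target.

## Working session

There is one attempt and no reset: what is moved stays moved. The work goes in short steps, Python scripts to look and compute and a tool call to move; the robot and the scene stay as the last step left them, time stands still between calls to the robot, and variables do not carry over. Pictures are saved under pics/ and viewed, and the job is handed in when it is done.

Besides the shell and the picture viewer there is one more tool, called after "Call:" by a JSON object that holds its "name" and its "arguments". carry_out: Moves the arm, as the interface text tells. Its arguments: {"type":"object","properties":{"steps":{"type":"array","items":{"type":"array","items":{"type":"number"}}},"grip_force":{"type":"number"}},"required":["steps"]}

```bash
ls; mkdir -p pics; python3 - <<'E'
from station import arm
import cv2
for n in("side","top"):
    im=arm.get_image(n); cv2.imwrite(f"pics/{n}0.png",im[:,:,::-1])
    c=arm.calibration(n); print(n,c)
s=arm.observe(); print(s, arm.hold_point_z)
E
```

```text
pics
side {'fovy': 48.959689905078605, 'cx': 283.7066796023115, 'cy': 211.22380277541117, 'T': array([[ 0.94177068, -0.20226141,  0.26862297,  0.27299929],
       [-0.33584702, -0.6051767 ,  0.72178109, -0.86198991],
       [ 0.0165759 , -0.7699685 , -0.63786656,  0.80844132],
       [ 0.        ,  0.        ,  0.        ,  1.        ]])}
top {'fovy': 51.37777253454033, 'cx': 283.93889398515654, 'cy': 211.64673611323684, 'T': array([[ 2.13856622e-02, -9.77354607e-01,  2.10524645e-01,
         3.56470089e-01],
       [-9.99771188e-01, -2.10059156e-02,  4.04009957e-03,
        -2.02427824e-02],
       [ 4.73653011e-04, -2.10562875e-01, -9.77580202e-01,
         1.13021686e+00],
       [ 0.00000000e+00,  0.00000000e+00,  0.00000000e+00,
         1.00000000e+00]])}
{'t': 0.1, 'qpos': array([ 9.12667222e-01,  3.81133247e-01,  1.29817004e+00, -4.23239561e-05,
        1.46364089e+00, -2.15291001e-01]), 'joint_velocities': array([ 0.00043045, -0.00258349, -0.00083112, -0.00141909, -0.00036363,
        0.00044165]), 'effort': array([ 3.66160646e-03, -4.49218476e+01, -2.31657940e+01, -2.46399632e-04,
        3.65231826e-03,  9.01724604e-06]), 'eef_pos': array([0.23551226, 0.49671857, 0.23077609]), 'tool_rot': array([ 0.69028351, -0.15547774,  0.1551005 , -0.68940495]), 'contact_force': array([ 0.5175632 , -0.43148472,  0.51158805]), 'wrist_torque': array([-0.00362218, -0.04467524,  0.01849361]), 'gripper_width': 1.0004718697708055} 0.0187
```

View pics/top0.png

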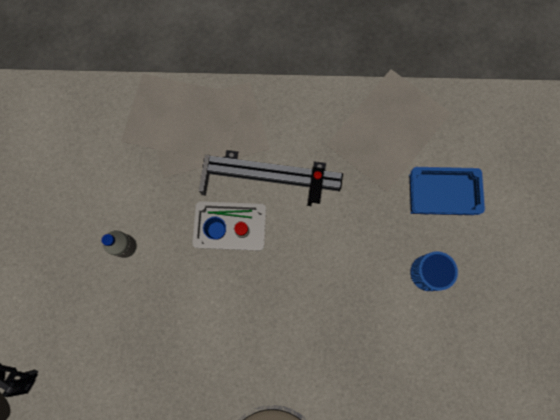

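View pics/side0.png

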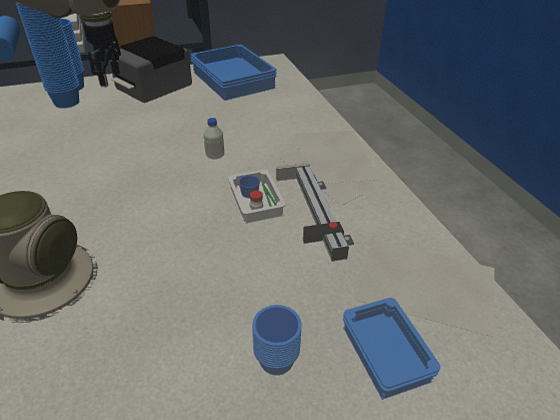

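The top view shows the fence running from about (207,160) to (342,182), with the end stop at its left at (204,175). The black slide is at (318,182) and the tray around (229,226), askew and slightly in front of the end stop. I'll zoom in for corner measurements.

```bash
python3 - <<'E'
import cv2
im=cv2.imread("pics/top0.png")[140:270,180:360]
cv2.imwrite("pics/top0z.png",cv2.convertScaleAbs(cv2.resize(im,None,fx=4.4,fy=4.4,interpolation=cv2.INTER_CUBIC),alpha=1.4))
im=cv2.imread("pics/side0.png")[150:270,215:365]
cv2.imwrite("pics/side0z.png",cv2.convertScaleAbs(cv2.resize(im,None,fx=5,fy=5,interpolation=cv2.INTER_CUBIC),alpha=1.4))
E
```

```text
(no output)
```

View pics/top0z.png

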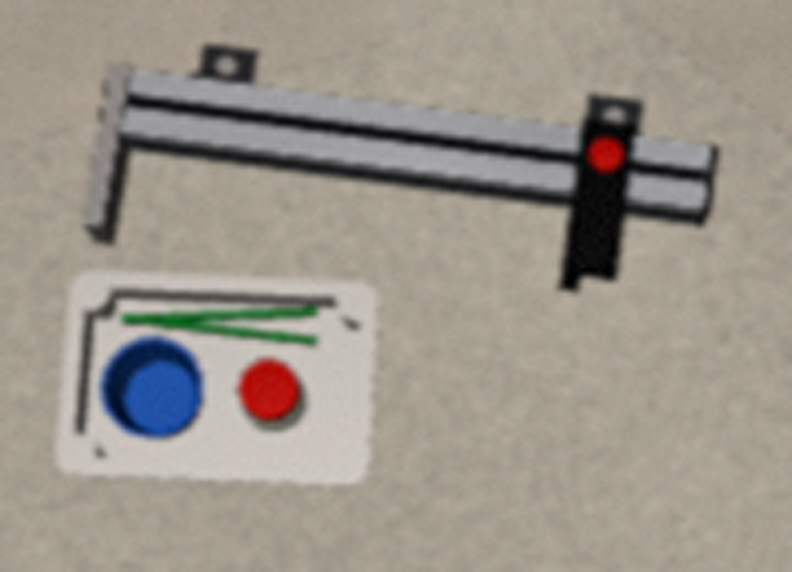

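View pics/side0z.png

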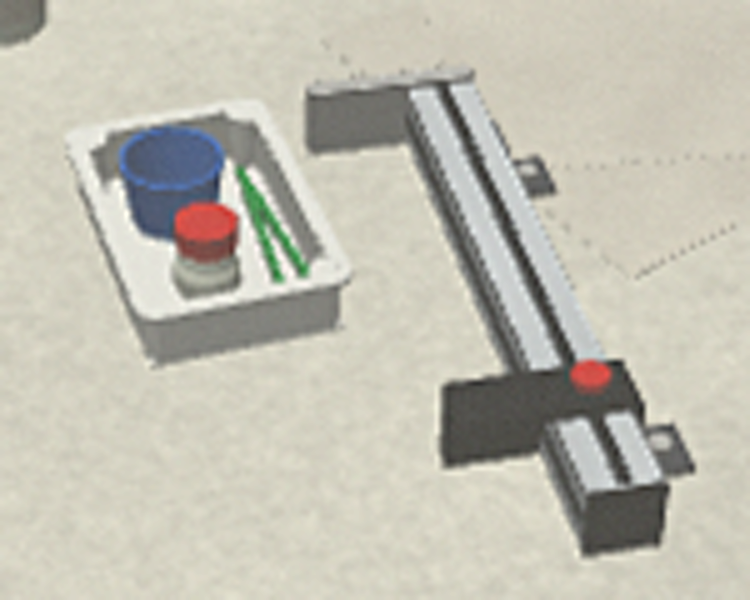

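```bash
cat > h.py <<'E'
import numpy as np, cv2
from station import arm
def ray(n,uv):
    c=arm.calibration(n); f=210/np.tan(np.radians(c["fovy"]/2)); uv=np.atleast_2d(uv).astype(float)
    d=np.c_[(uv[:,0]-c["cx"])/f,(uv[:,1]-c["cy"])/f,np.ones(len(uv))]
    return c["T"][:3,3], d@c["T"][:3,:3].T
def onz(n,uv,z):
    o,d=ray(n,uv); return (o+d*((z-o[2])/d[:,2])[:,None])[:,:2]
def proj(n,P):
    c=arm.calibration(n); f=210/np.tan(np.radians(c["fovy"]/2)); P=np.atleast_2d(P)
    p=(P-c["T"][:3,3])@c["T"][:3,:3]; return np.c_[f*p[:,0]/p[:,2]+c["cx"],f*p[:,1]/p[:,2]+c["cy"]]
def grab(n,name):
    im=arm.get_image(n)[:,:,::-1].copy(); cv2.imwrite(f"pics/{name}.png",im); return im
def traypts(im,ctr,z=0.038):
    a=im.astype(int); m=((a.min(2)>165)&(a.max(2)-a.min(2)<30)).astype(np.uint8)
    n,l,s,c=cv2.connectedComponentsWithStats(m)
    return m,n,l,s,c
def fr(F,P): # world->fence; F=(ox,oy,yaw)
    c,s=np.cos(F[2]),np.sin(F[2]); d=np.atleast_2d(P)[:,:2]-np.array(F[:2]); return np.c_[d@[c,s],d@[-s,c]]
def wr(F,p):
    c,s=np.cos(F[2]),np.sin(F[2]); p=np.atleast_2d(p); return np.c_[F[0]+c*p[:,0]-s*p[:,1],F[1]+s*p[:,0]+c*p[:,1]]
E
python3 - <<'E'
from h import *
im=cv2.imread("pics/top0.png")
z=lambda p:(np.array(p,float)+.5)/4.4-.5+[180,140]
e=onz("top",z([[130,138],[575,194],[705,210]]),.04); print("fence top edge",e)
b=onz("top",z([[130,148],[702,224]]),.0); print("fence bottom",b)
print("endstop top",onz("top",z([[127,75],[106,232],[115,65],[88,230]]),.045))
print("endstop bottom inner tip",onz("top",z([[111,243]]),0))
print("slide arm top inner/outer",onz("top",z([[580,135],[563,280],[628,155]]),.052),"knob",onz("top",z([[605,154]]),.06))
print(im[228,182+70],im[150+60,200+30], im[240,300])
a=im.astype(int); m=((a.min(2)>125)&(a.max(2)-a.min(2)<25)).astype(np.uint8)
n,l,s,c=cv2.connectedComponentsWithStats(m)
for i in range(1,n):
    if s[i,4]>300:
        print(s[i],c[i]); 
        cn=np.argwhere(l==i)[:,::-1]; w=onz("top",cn,.038).astype(np.float32)
        print(cv2.minAreaRect(w*1000))
for nm,uv,zz in(("cup",(215,228.5),.042),("jar",(241.5,228.5),.046)): print(nm,onz("top",[uv],zz))
E
```

```text
fence top edge [[ 0.69547931  0.1814597 ]
 [ 0.66674066 -0.08241005]
 [ 0.65863164 -0.15887507]]
fence bottom [[ 0.70152032  0.18849232]
 [ 0.66085899 -0.16208789]]
endstop top [[0.73290955 0.18455985]
 [0.63643277 0.19124385]
 [0.73900207 0.19205474]
 [0.63741091 0.20181675]]
endstop bottom inner tip [[0.64122019 0.19656598]]
slide arm top inner/outer [[ 0.69926146 -0.08434478]
 [ 0.6117413  -0.07525432]
 [ 0.68765127 -0.11251031]] knob [[ 0.68551147 -0.09847374]]
[133 138 142] [ 91 112  91] [103 114 120]
[ 193  202   72   48 1702] [233.84488837 229.49412456]
((552.9813842773438, 123.04005432128906), (177.7069854736328, 117.9976577758789), 88.67687225341797)
cup [[0.54349184 0.15760309]]
jar [[0.54423763 0.09020545]]
```

```bash
python3 - <<'E'
from h import *
from scipy.spatial.transform import Rotation as R
F=(0.6975,0.186,-0.111)
out=[]
for n,(y0,y1,x0,x1) in {"top":(140,270,180,360),"side":(150,270,215,365)}.items():
    im=cv2.imread(f"pics/{n}0.png"); k=4
    b=cv2.resize(im[y0:y1,x0:x1],None,fx=k,fy=k,interpolation=cv2.INTER_CUBIC)
    def L(p,q,z,col,f=F):
        a=np.r_[wr(f,[p])[0],z];c=np.r_[wr(f,[q])[0],z]
        P=(proj(n,[a,c])-[x0,y0]+.5)*k; cv2.line(b,*[tuple(int(v) for v in r) for r in P],col,1)
    L((0,-.348),(0,0),.04,(0,0,255));L((0,0),(-.06,0),.045,(0,255,255));L((0,0),(-.06,0),0,(0,255,0));L((0,-.348),(0,0),0,(0,255,0))
    L((0,-.348),(.04,-.348),.04,(0,0,255))
    T=(0.553,0.123,-.023)
    for p,q in(((-.06,-.09),(.06,-.09)),((.06,-.09),(.06,.09)),((.06,.09),(-.06,.09)),((-.06,.09),(-.06,-.09))): L(p,q,.038,(255,0,255),T)
    cv2.imwrite(f"pics/ov_{n}.png",b)
T=(0.553,0.123,-.023)
print("tray in fence",fr(F,[T[:2]]),T[2]-F[2]); print("cup,jar in fence",fr(F,[[.5435,.1576],[.5442,.0902]]))
s=arm.observe(); print(R.from_quat(s["tool_rot"]).as_matrix().round(3))
E
```

```text
tray in fence [[-0.13663207 -0.07861887]] 0.088
cup,jar in fence [[-0.14990633 -0.04528414]
 [-0.14174459 -0.11219181]]
[[ 0.904 -0.001  0.429]
 [-0.429 -0.001  0.904]
 [-0.    -1.    -0.001]]
```

View pics/ov_top.png

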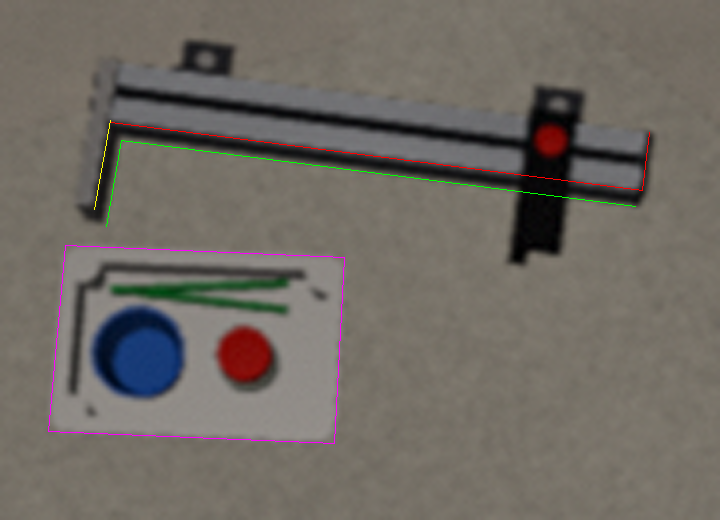

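View pics/ov_side.png

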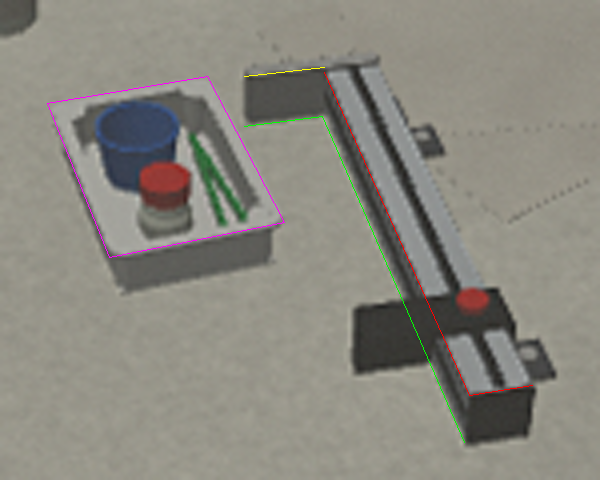

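Call:
{"name": "carry_out", "arguments": {"steps": [[0.03,-0.022,-0.01,0,0,-1.3,0.6],[0.06,-0.044,-0.02,0,0,-2.6,0.6],[0.09,-0.066,-0.02,0,0,-3.9,0.6],[0.12,-0.088,-0.02,0,0,-5.2,0.6],[0.15,-0.11,-0.02,0,0,-6.5,0.6],[0.18,-0.132,-0.02,0,0,-7.8,0.6],[0.21,-0.154,-0.02,0,0,-9.1,0.6],[0.24,-0.176,-0.02,0,0,-10.4,0.6],[0.27,-0.198,-0.02,0,0,-11.7,0.6],[0.3,-0.22,-0.02,0,0,-13,0.6],[0.329,-0.2405,-0.02,0,0,-14.2,0.6],[0.329,-0.2405,-0.02,0,0,-14.2,0.6]]}}

```text
t: 1.3
eef_pos: [0.5672, 0.2534, 0.2096]
tool_rot: [-0.47, 0.529, -0.528, 0.469]
contact_force: [-0.6, 0.1, -0.4]
gripper_width: 0.598
```

```bash
cat >> h.py <<'E'
from scipy.spatial.transform import Rotation as R
F=(0.6975,0.186,-0.111)
def st():
    s=arm.observe(); M=R.from_quat(s["tool_rot"]).as_matrix(); p=s["eef_pos"]
    print("t",s["t"],"p",p.round(4),"fence",fr(F,[p])[0].round(4),"jaw deg",np.degrees(np.arctan2(M[1,2],M[0,2])).round(2),"tilt",M[:,1].round(3),"f",s["contact_force"].round(1),"w",round(s["gripper_width"],2))
def to(px,py,z):
    w=wr(F,[[px,py]])[0]; p=arm.observe()["eef_pos"]; print("shift to",(px,py,z),(np.r_[w,z]-p).round(4))
E
python3 - <<'E'
from h import *
st(); to(-.14,.055,.015); to(-.14,-.004,.015)
im=grab("top","top1"); grab("side","side1")
E
```

```text
t 1.3 p [0.5672 0.2534 0.2096] fence [-0.137   0.0526] jaw deg -6.74 tilt [-0.002 -0.    -1.   ] f [-0.6  0.1 -0.4] w 0.6
shift to (-0.14, 0.055, 0.015) [-0.0027  0.0027 -0.1946]
shift to (-0.14, -0.004, 0.015) [-0.0093 -0.0559 -0.1946]
```

View pics/top1.png

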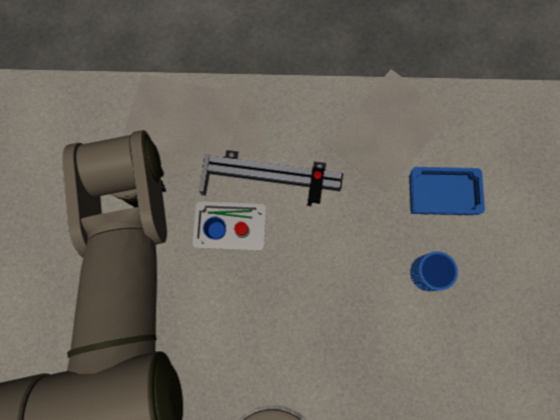

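View pics/side1.png

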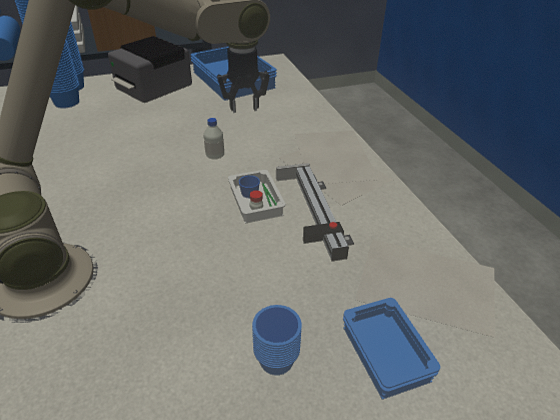

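The hand is above the spot beside the tray's end (fingers near (245,105) in the side view), with jaws about along the fence's x. Nothing has been touched. I'll descend next.

Call:
{"name": "carry_out", "arguments": {"steps": [[-0.002,0.003,-0.04,0,0,0,0.6],[-0.003,0.003,-0.08,0,0,0,0.6],[-0.003,0.003,-0.12,0,0,0,0.6],[-0.003,0.003,-0.15,0,0,0,0.6],[-0.003,0.003,-0.175,0,0,0,0.6],[-0.003,0.003,-0.19,0,0,0,0.6],[-0.003,0.003,-0.194,0,0,0,0.6],[-0.003,0.003,-0.194,0,0,0,0.6]]}}

```text
t: 2.2
eef_pos: [0.5607, 0.2596, 0.0162]
tool_rot: [-0.473, 0.527, -0.526, 0.471]
contact_force: [0.1, -0.0, -0.4]
gripper_width: 0.603
```

```bash
python3 - <<'E'
from h import *
st(); to(-.14,.03,.015); to(-.14,-.006,.015)
im=grab("side","side2")[110:240,180:330]; cv2.imwrite("pics/side2z.png",cv2.resize(im,None,fx=4,fy=4))
E
```

```text
t 2.2 p [0.5607 0.2596 0.0162] fence [-0.1441  0.058 ] jaw deg -6.27 tilt [-0.003  0.    -1.   ] f [ 0.1 -0.  -0.4] w 0.6
shift to (-0.14, 0.03, 0.015) [ 0.001  -0.0283 -0.0012]
shift to (-0.14, -0.006, 0.015) [-0.003  -0.0641 -0.0012]
```

View pics/side2z.png

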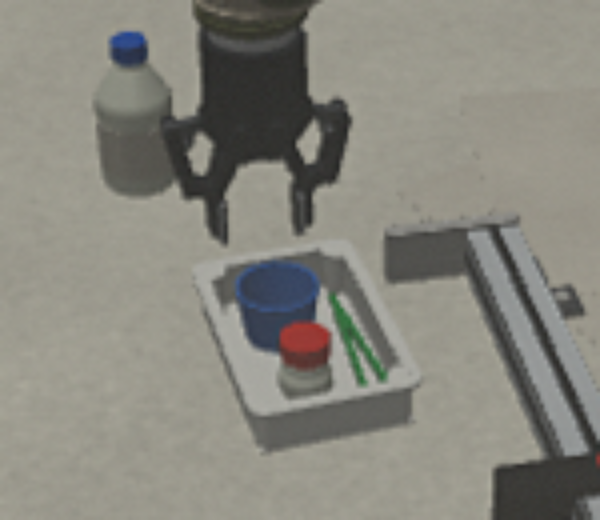

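The fingers stand about 3 cm off the tray's +y end at (260,240), upright and clear of the end stop. Now the push along the fence's −y.

Call:
{"name": "carry_out", "arguments": {"steps": [[0,-0.006,0,0,0,0,0.6],[0,-0.012,0,0,0,0,0.6],[-0.001,-0.018,0,0,0,0,0.6],[-0.001,-0.022,0,0,0,0,0.6],[-0.001,-0.026,0,0,0,0,0.6],[-0.001,-0.03,0,0,0,0,0.6],[-0.002,-0.034,0,0,0,0,0.6],[-0.002,-0.038,0,0,0,0,0.6],[-0.002,-0.042,0,0,0,0,0.6],[-0.003,-0.046,0,0,0,0,0.6],[-0.003,-0.05,0,0,0,0,0.6],[-0.003,-0.054,0,0,0,0,0.6]]}}

```text
t: 3.45
eef_pos: [0.5582, 0.2053, 0.0169]
tool_rot: [-0.472, 0.527, -0.526, 0.471]
contact_force: [1.0, 1.7, -0.8]
gripper_width: 0.601
```

```bash
python3 - <<'E'
from h import *
st()
im=grab("side","side3")[110:240,180:330]; cv2.imwrite("pics/side3z.png",cv2.resize(im,None,fx=4,fy=4))
E
```

```text
t 3.45 p [0.5582 0.2053 0.0169] fence [-0.1405  0.0038] jaw deg -6.29 tilt [-0.002  0.001 -1.   ] f [ 1.   1.7 -0.8] w 0.6
```

View pics/side3z.png

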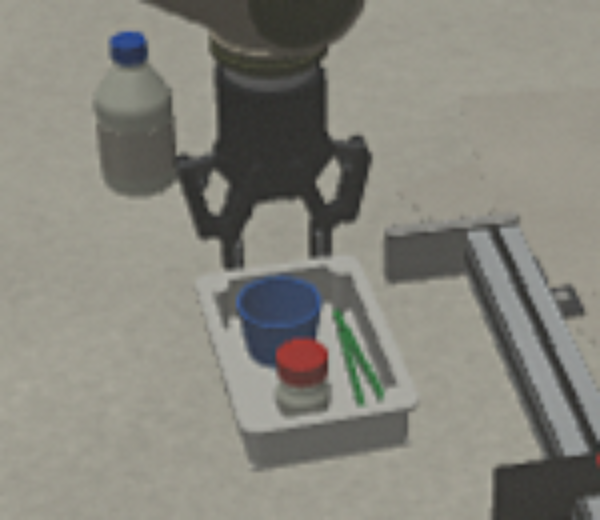

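The tray is being pushed at about 2 N and has squared up to the hand, with the cup and jar standing. I'll push a further 15 mm so it clears the end stop.

Call:
{"name": "carry_out", "arguments": {"steps": [[0,-0.004,0,0,0,0,0.6],[-0.001,-0.008,0,0,0,0,0.6],[-0.001,-0.012,0,0,0,0,0.6],[-0.002,-0.015,0,0,0,0,0.6],[-0.002,-0.015,0,0,0,0,0.6],[0,0,0,0,0,0,0.6],[0.002,0.02,0,0,0,0,0.6],[0.003,0.035,0.02,0,0,0,0.6],[0.003,0.035,0.06,0,0,0,0.6],[0.003,0.035,0.11,0,0,0,0.6],[0.003,0.035,0.14,0,0,0,0.6]]}}

```text
t: 4.6
eef_pos: [0.5617, 0.2412, 0.1606]
tool_rot: [0.471, -0.526, 0.527, -0.473]
contact_force: [1.6, -0.0, -0.6]
gripper_width: 0.597
```

```bash
python3 - <<'E'
from h import *
st()
im=grab("top","top4")
grab("side","side4")
E
```

```text
t 4.6 p [0.5617 0.2412 0.1606] fence [-0.141   0.0398] jaw deg -6.26 tilt [ 0.002  0.001 -1.   ] f [ 1.6 -0.  -0.6] w 0.6
```

View pics/top4.png

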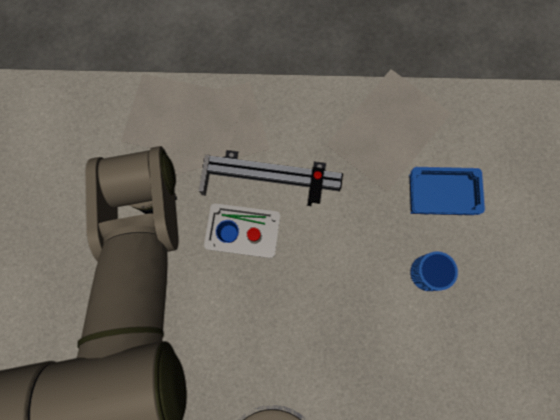

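View pics/side4.png

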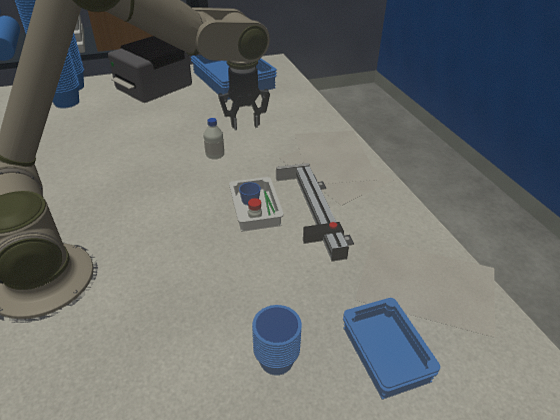

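The tray is now around (241,231) in the top view. It is parallel to the fence, and its left end is at column 205–210, beside the end stop's foot at (204,192). I'll measure it.

```bash
cat >> h.py <<'E'
def tray(im):
    a=im.astype(int); m=((a.min(2)>125)&(a.max(2)-a.min(2)<25)).astype(np.uint8)
    n,l,s,c=cv2.connectedComponentsWithStats(m); i=1+np.argmax(s[1:,4])
    w=onz("top",np.argwhere(l==i)[:,::-1],.038).astype(np.float32)
    (cx,cy),wh,a=cv2.minAreaRect(w*1000); 
    if wh[0]<wh[1]: a-=90
    yaw=np.radians((a-90+45)%90-45)
    print("tray world",cx,cy,wh,"fence",fr(F,[[cx/1000,cy/1000]])[0].round(4),"rel yaw",round(yaw-F[2],3))
E
python3 - <<'E'
from h import *
im=cv2.imread("pics/top4.png"); tray(im)
st(); to(-.24,-.1,.15);to(-.24,-.1,.015)
E
```

```text
tray world 542.453369140625 89.69935607910156 (182.08050537109375, 121.5162124633789) fence [-0.1434 -0.1129] rel yaw 0.001
t 4.7 p [0.5628 0.2412 0.1617] fence [-0.14  0.04] jaw deg -6.27 tilt [ 0.007  0.002 -1.   ] f [0.4 0.4 0.1] w 0.59
shift to (-0.24, -0.1, 0.15) [-0.1149 -0.128  -0.0117]
shift to (-0.24, -0.1, 0.015) [-0.1149 -0.128  -0.1467]
```

Call:
{"name": "carry_out", "arguments": {"steps": [[-0.01,-0.013,0,0,0,1.5,0.8],[-0.02,-0.026,0,0,0,3,0.8],[-0.03,-0.039,0,0,0,4.5,0.8],[-0.04,-0.052,0,0,0,6,0.8],[-0.05,-0.065,0,0,0,7.5,0.8],[-0.06,-0.078,0,0,0,9,0.8],[-0.07,-0.091,0,0,0,10.5,0.8],[-0.08,-0.104,0,0,0,12,0.8],[-0.09,-0.117,0,0,0,13.5,0.8],[-0.1,-0.13,0,0,0,15,0.8],[-0.111,-0.1415,0,0,0,16.5,0.8],[-0.111,-0.1415,0,0,0,18,0.8]]}}

```text
t: 5.9
eef_pos: [0.4504, 0.0995, 0.161]
tool_rot: [-0.704, 0.039, -0.035, 0.708]
contact_force: [-0.0, 0.3, 0.6]
gripper_width: 0.801
```

Call:
{"name": "carry_out", "arguments": {"steps": [[0,0,0,0,0,0,0.8],[0,0,0,0,0,0,0.8]]}}

```text
t: 6.1
eef_pos: [0.4502, 0.0999, 0.1604]
tool_rot: [-0.704, 0.04, -0.036, 0.708]
contact_force: [-0.3, -0.3, 0.8]
gripper_width: 0.802
```

```bash
python3 - <<'E'
from h import *
st(); to(-.235,-.113,.012);to(-.131,-.113,.012)
E
```

```text
t 6.1 p [0.4502 0.0999 0.1604] fence [-0.2363 -0.113 ] jaw deg 83.83 tilt [-0.006  0.006 -1.   ] f [-0.3 -0.3  0.8] w 0.8
shift to (-0.235, -0.113, 0.012) [ 0.0013 -0.0002 -0.1484]
shift to (-0.131, -0.113, 0.012) [ 0.1046 -0.0117 -0.1484]
```

Call:
{"name": "carry_out", "arguments": {"steps": [[0,0,-0.04,0,0,0,0.8],[0,0,-0.08,0,0,0,0.8],[0,0,-0.115,0,0,0,0.8],[0,0,-0.14,0,0,0,0.8],[0,0,-0.148,0,0,0,0.8],[0.005,-0.0005,-0.148,0,0,0,0.8],[0.01,-0.001,-0.148,0,0,0,0.8],[0.015,-0.002,-0.148,0,0,0,0.8],[0.02,-0.002,-0.148,0,0,0,0.8],[0.024,-0.003,-0.148,0,0,0,0.8],[0.028,-0.003,-0.148,0,0,0,0.8],[0.032,-0.004,-0.148,0,0,0,0.8]]}}

```text
t: 7.3
eef_pos: [0.4813, 0.0961, 0.0127]
tool_rot: [-0.704, 0.041, -0.035, 0.708]
contact_force: [-6.3, 2.2, 4.2]
gripper_width: 0.797
```

```bash
python3 - <<'E'
from h import *
st(); to(-.131,-.113,.012)
im=grab("side","side5")[110:240,180:360]; cv2.imwrite("pics/side5z.png",cv2.resize(im,None,fx=4,fy=4))
E
```

```text
t 7.3 p [0.4813 0.0961 0.0127] fence [-0.2049 -0.1133] jaw deg 83.84 tilt [-0.008  0.007 -1.   ] f [-6.3  2.2  4.2] w 0.8
shift to (-0.131, -0.113, 0.012) [ 0.0735 -0.0079 -0.0007]
```

View pics/side5z.png

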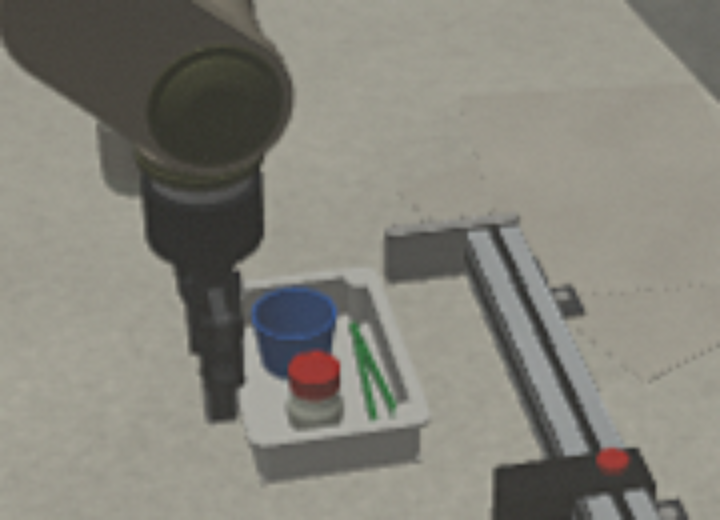

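The fingers are against the tray's near side and pushing at 6 N, and the contents are standing. I'll continue towards the fence.

Call:
{"name": "carry_out", "arguments": {"steps": [[0.004,0,0,0,0,0,0.8],[0.008,-0.001,0,0,0,0,0.8],[0.012,-0.001,0,0,0,0,0.8],[0.016,-0.002,0,0,0,0,0.8],[0.02,-0.002,0,0,0,0,0.8],[0.024,-0.003,0,0,0,0,0.8],[0.028,-0.003,0,0,0,0,0.8],[0.032,-0.004,0,0,0,0,0.8],[0.036,-0.004,0,0,0,0,0.8],[0.04,-0.004,0,0,0,0,0.8],[0.044,-0.005,0,0,0,0,0.8],[0.048,-0.005,0,0,0,0,0.8]]}}

```text
t: 8.55
eef_pos: [0.5306, 0.0908, 0.0128]
tool_rot: [-0.704, 0.041, -0.036, 0.708]
contact_force: [-4.9, 0.5, 1.9]
gripper_width: 0.803
```

```bash
python3 - <<'E'
from h import *
st(); to(-.131,-.113,.012)
im=grab("side","side6")[110:240,180:360]; cv2.imwrite("pics/side6z.png",cv2.resize(im,None,fx=4,fy=4))
E
```

```text
t 8.55 p [0.5306 0.0908 0.0128] fence [-0.1554 -0.1131] jaw deg 83.82 tilt [-0.007  0.006 -1.   ] f [-4.9  0.5  1.9] w 0.8
shift to (-0.131, -0.113, 0.012) [ 0.0242 -0.0026 -0.0008]
```

View pics/side6z.png

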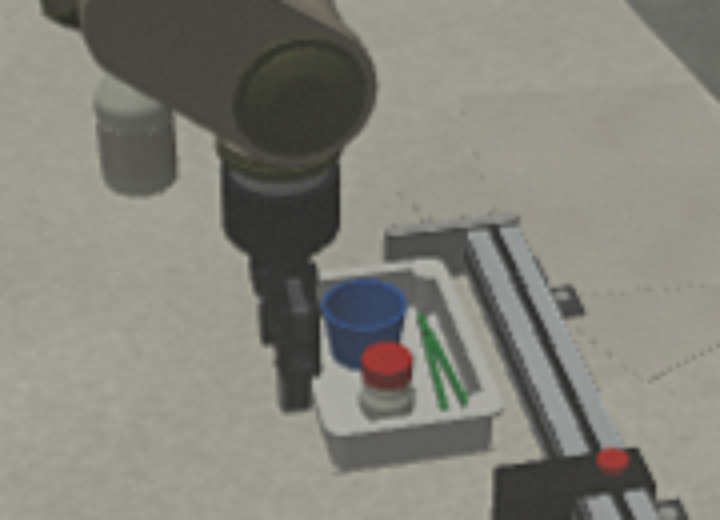

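Call:
{"name": "carry_out", "arguments": {"steps": [[0.003,0,0,0,0,0,0.8],[0.006,-0.001,0,0,0,0,0.8],[0.009,-0.001,0,0,0,0,0.8],[0.012,-0.001,0,0,0,0,0.8],[0.015,-0.002,0,0,0,0,0.8],[0.017,-0.002,0,0,0,0,0.8],[0.019,-0.002,0,0,0,0,0.8],[0.019,-0.002,0,0,0,0,0.8]]}}

```text
t: 9.4
eef_pos: [0.5508, 0.0886, 0.0128]
tool_rot: [-0.704, 0.04, -0.036, 0.708]
contact_force: [-0.6, 0.7, -0.1]
gripper_width: 0.804
```

Call:
{"name": "carry_out", "arguments": {"steps": [[0.0015,0,0,0,0,0,0.8],[0.003,0,0,0,0,0,0.8],[0.003,0,0,0,0,0,0.8]]}}

```text
t: 9.7
eef_pos: [0.5541, 0.0886, 0.0128]
tool_rot: [-0.704, 0.04, -0.036, 0.708]
contact_force: [-1.4, 0.2, -0.1]
gripper_width: 0.8
```

Call:
{"name": "carry_out", "arguments": {"steps": [[0.0015,0,0,0,0,0,0.8],[0.003,0,0,0,0,0,0.8],[0.003,0,0,0,0,0,0.8]]}}

```text
t: 10.0
eef_pos: [0.555, 0.0889, 0.0126]
tool_rot: [-0.704, 0.042, -0.035, 0.708]
contact_force: [-11.4, -0.9, 6.0]
gripper_width: 0.795
```

Call:
{"name": "carry_out", "arguments": {"steps": [[0.0015,0,0,0,0,0,0.8],[0.003,0,0,0,0,0,0.8],[0.003,0,0,0,0,0,0.8]]}}

```text
t: 10.3
eef_pos: [0.555, 0.0891, 0.0125]
tool_rot: [-0.704, 0.044, -0.032, 0.708]
contact_force: [-14.9, -0.7, 9.4]
gripper_width: 0.797
```

```bash
python3 - <<'E'
from h import *
st()
im=grab("side","side7")[110:240,180:360]; cv2.imwrite("pics/side7z.png",cv2.resize(im,None,fx=4,fy=4))
E
```

```text
t 10.3 p [0.555  0.0891 0.0125] fence [-0.1309 -0.1121] jaw deg 83.8 tilt [-0.017  0.007 -1.   ] f [-14.9  -0.7   9.4] w 0.8
```

View pics/side7z.png

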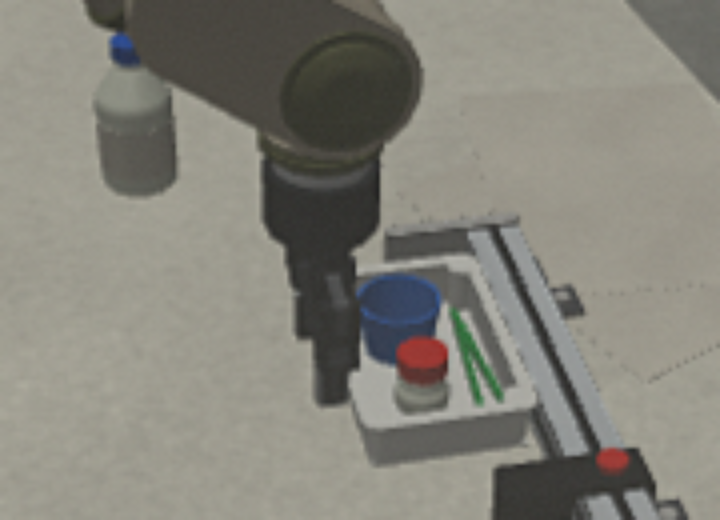

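Force rose to about 15 N with the TCP at fence x = −0.131. That is exactly the flush position (60 + 11 mm off tray centre). Backing off and lifting now.

Call:
{"name": "carry_out", "arguments": {"steps": [[-0.005,0,0,0,0,0,0.8],[-0.015,0.002,0,0,0,0,0.8],[-0.03,0.003,0,0,0,0,0.8],[-0.035,0.004,0.03,0,0,0,0.7],[-0.035,0.004,0.07,0,0,0,0.5],[-0.035,0.004,0.11,0,0,0,0.5],[-0.035,0.004,0.14,0,0,0,0.5]]}}

```text
t: 11.05
eef_pos: [0.5204, 0.0932, 0.1551]
tool_rot: [-0.704, 0.043, -0.033, 0.708]
contact_force: [0.9, -0.3, -0.2]
gripper_width: 0.495
```

```bash
python3 - <<'E'
from h import *
st(); to(-.065,-.232,.15)
im=grab("top","top8"); tray(im)
im=im[140:270,180:360]; cv2.imwrite("pics/top8z.png",cv2.resize(im,None,fx=4,fy=4))
E
```

```text
t 11.05 p [0.5204 0.0932 0.1551] fence [-0.1658 -0.1118] jaw deg 83.81 tilt [-0.013  0.007 -1.   ] f [ 0.9 -0.3 -0.2] w 0.5
shift to (-0.065, -0.232, 0.15) [ 0.0868 -0.1306 -0.0051]
tray world 627.4121704101562 27.690914154052734 (82.04595184326172, 131.83023071289062) fence [-0.0521 -0.1651] rel yaw -0.077
```

View pics/top8z.png

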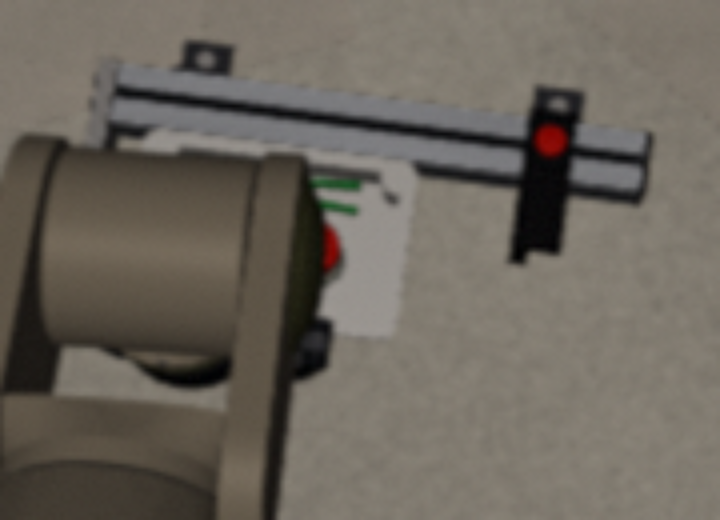

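The tray lies along the fence with no visible gap, and its −y end is at about (405,250). The slide at (540,190) is well clear. Turning the hand back and moving over the gap.

Call:
{"name": "carry_out", "arguments": {"steps": [[0.008,-0.012,0,0,0,-1.5,0.5],[0.016,-0.024,0,0,0,-3,0.5],[0.024,-0.036,0,0,0,-4.5,0.5],[0.032,-0.048,0,0,0,-6,0.5],[0.04,-0.06,0,0,0,-7.5,0.5],[0.048,-0.072,0,0,0,-9,0.5],[0.056,-0.084,0,0,0,-10.5,0.5],[0.064,-0.096,0,0,0,-12,0.5],[0.072,-0.108,0,0,0,-13.5,0.5],[0.08,-0.12,0,0,0,-15,0.5],[0.087,-0.1306,0,0,0,-16.5,0.5],[0.087,-0.1306,0,0,0,-18,0.5]]}}

```text
t: 12.3
eef_pos: [0.6098, -0.0386, 0.1588]
tool_rot: [0.467, -0.527, 0.528, -0.474]
contact_force: [1.0, -1.0, -0.4]
gripper_width: 0.499
```

Call:
{"name": "carry_out", "arguments": {"steps": [[0,0,0,0,0,0,0.5],[0,0,0,0,0,0,0.5]]}}

```text
t: 12.5
eef_pos: [0.6097, -0.0385, 0.1586]
tool_rot: [0.468, -0.527, 0.527, -0.475]
contact_force: [0.4, 0.5, -0.5]
gripper_width: 0.499
```

```bash
python3 - <<'E'
from h import *
st(); to(-.065,-.235,.016);to(-.065,-.191,.016)
im=grab("side","side9")[110:290,180:420]; cv2.imwrite("pics/side9z.png",cv2.resize(im,None,fx=3.2,fy=3.2))
E
```

```text
t 12.5 p [ 0.6097 -0.0385  0.1586] fence [-0.0624 -0.2329] jaw deg -6.37 tilt [ 0.008  0.005 -1.   ] f [ 0.4  0.5 -0.5] w 0.5
shift to (-0.065, -0.235, 0.016) [-0.0029 -0.0018 -0.1426]
shift to (-0.065, -0.191, 0.016) [ 0.002   0.0419 -0.1426]
```

View pics/side9z.png

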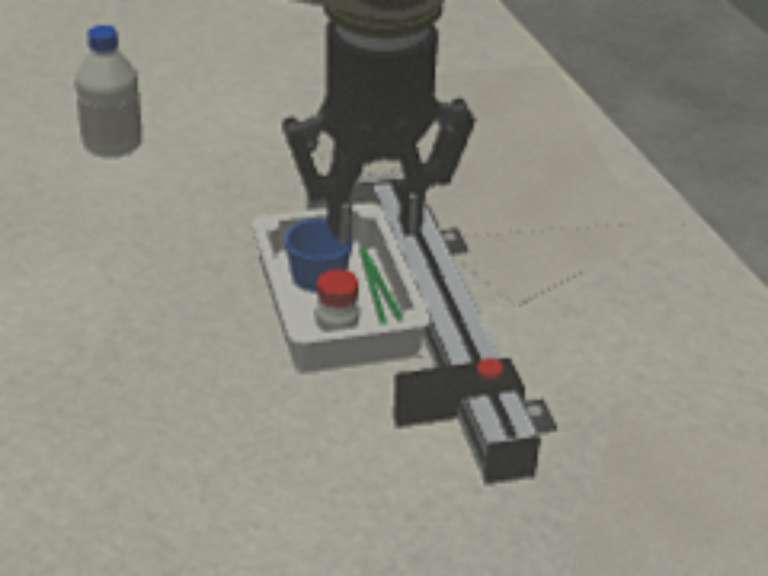

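The side view shows the fingers upright over the gap between tray and slide; their image overlaps the tray only because they are still 0.16 m up. Descending.

Call:
{"name": "carry_out", "arguments": {"steps": [[-0.003,-0.002,-0.04,0,0,0,0.5],[-0.003,-0.002,-0.08,0,0,0,0.5],[-0.003,-0.002,-0.11,0,0,0,0.5],[-0.003,-0.002,-0.13,0,0,0,0.5],[-0.003,-0.002,-0.142,0,0,0,0.5],[-0.003,-0.002,-0.142,0,0,0,0.5]]}}

```text
t: 13.15
eef_pos: [0.6061, -0.0401, 0.0156]
tool_rot: [-0.469, 0.527, -0.526, 0.475]
contact_force: [-0.4, -1.1, 0.9]
gripper_width: 0.503
```

```bash
python3 - <<'E'
from h import *
st(); to(-.065,-.191,.016)
im=grab("side","side10")[110:290,180:420]; cv2.imwrite("pics/side10z.png",cv2.resize(im,None,fx=3.2,fy=3.2))
E
```

```text
t 13.15 p [ 0.6061 -0.0401  0.0156] fence [-0.0658 -0.2348] jaw deg -6.29 tilt [ 0.005  0.006 -1.   ] f [-0.4 -1.1  0.9] w 0.5
shift to (-0.065, -0.191, 0.016) [0.0056 0.0435 0.0004]
```

View pics/side10z.png

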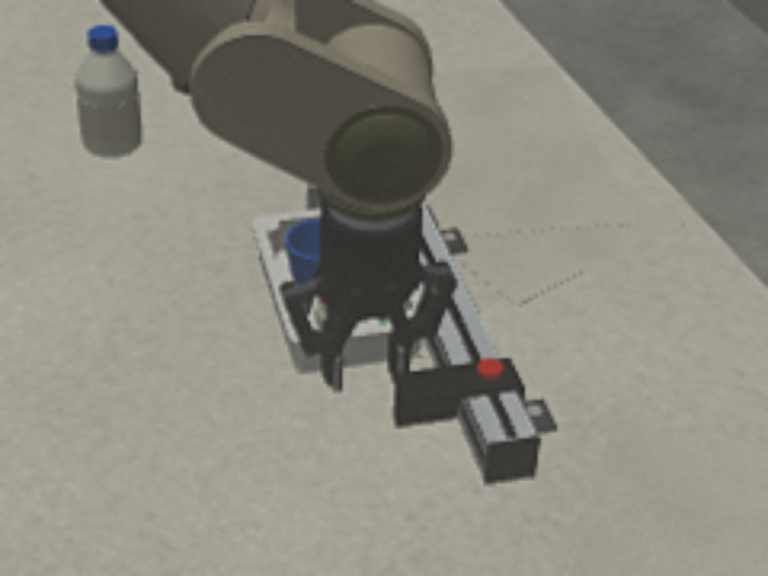

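The fingers are down in the gap at 0 N, clear of the slide's arm at (400,390). Pushing the tray towards the end stop.

Call:
{"name": "carry_out", "arguments": {"steps": [[0.0005,0.004,0,0,0,0,0.5],[0.001,0.008,0,0,0,0,0.5],[0.0015,0.012,0,0,0,0,0.5],[0.002,0.016,0,0,0,0,0.5],[0.0025,0.02,0,0,0,0,0.5],[0.0025,0.024,0,0,0,0,0.5],[0.003,0.028,0,0,0,0,0.5],[0.0035,0.032,0,0,0,0,0.5],[0.004,0.036,0,0,0,0,0.5],[0.0045,0.039,0,0,0,0,0.5],[0.0045,0.039,0,0,0,0,0.5]]}}

```text
t: 14.3
eef_pos: [0.6114, -0.0008, 0.0169]
tool_rot: [0.468, -0.526, 0.527, -0.475]
contact_force: [0.7, -1.2, -0.3]
gripper_width: 0.503
```

Call:
{"name": "carry_out", "arguments": {"steps": [[0,0.0015,0,0,0,0,0.5],[0,0.003,0,0,0,0,0.5],[0,0.003,0,0,0,0,0.5]]}}

```text
t: 14.6
eef_pos: [0.6114, 0.0024, 0.0168]
tool_rot: [0.468, -0.526, 0.527, -0.475]
contact_force: [-0.1, -2.1, 1.0]
gripper_width: 0.5
```

Call:
{"name": "carry_out", "arguments": {"steps": [[0,0.0015,0,0,0,0,0.5],[0,0.003,0,0,0,0,0.5],[0,0.003,0,0,0,0,0.5]]}}

```text
t: 14.9
eef_pos: [0.6114, 0.0047, 0.0169]
tool_rot: [0.469, -0.526, 0.527, -0.475]
contact_force: [-1.3, -8.2, 2.0]
gripper_width: 0.497
```

Call:
{"name": "carry_out", "arguments": {"steps": [[0,0.0015,0,0,0,0,0.5],[0,0.003,0,0,0,0,0.5],[0,0.003,0,0,0,0,0.5]]}}

```text
t: 15.2
eef_pos: [0.6112, 0.005, 0.0169]
tool_rot: [0.47, -0.525, 0.528, -0.474]
contact_force: [-2.8, -18.5, 2.5]
gripper_width: 0.501
```

```bash
python3 - <<'E'
from h import *
st()
im=grab("side","side11")[110:290,180:420]; cv2.imwrite("pics/side11z.png",cv2.resize(im,None,fx=3.2,fy=3.2))
E
```

```text
t 15.2 p [0.6112 0.005  0.0169] fence [-0.0657 -0.1895] jaw deg -6.3 tilt [ 0.007  0.    -1.   ] f [ -2.8 -18.5   2.5] w 0.5
```

View pics/side11z.png

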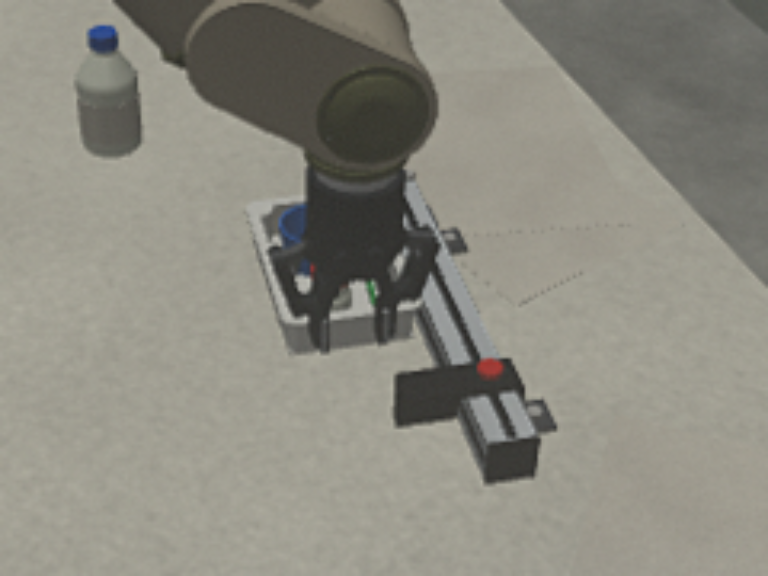

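Contact with the end stop at 18 N, TCP y = −0.1895 (predicted −0.191). Retreating and going behind the slide with closed fingers.

Call:
{"name": "carry_out", "arguments": {"steps": [[0,-0.006,0,0,0,0,0.5],[-0.001,-0.014,0,0,0,0,0.5],[-0.003,-0.022,0.01,0,0,0,0.5],[-0.003,-0.024,0.05,0,0,0,0.3],[-0.003,-0.024,0.09,0,0,0,0],[-0.003,-0.024,0.13,0,0,0,0],[-0.003,-0.024,0.13,0,0,0,0]]}}

```text
t: 15.95
eef_pos: [0.6103, -0.0194, 0.1533]
tool_rot: [0.468, -0.522, 0.531, -0.476]
contact_force: [-0.2, -0.2, -0.4]
gripper_width: -0.001
```

```bash
python3 - <<'E'
from h import *
st(); to(-.032,-.335,.147); to(-.032,-.335,.022)
im=grab("top","top12")
a=im.astype(int); m=((a[:,:,2]>120)&(a[:,:,1]<60)&(a[:,:,0]<60)).astype(np.uint8); n,l,s,c=cv2.connectedComponentsWithStats(m)
for i in range(1,n):
    if s[i,4]>15: print(s[i,4],c[i],"knob?",fr(F,onz("top",[c[i]],.06)))
im=im[140:270,180:360]; cv2.imwrite("pics/top12z.png",cv2.resize(im,None,fx=4,fy=4))
E
```

```text
t 15.95 p [ 0.6103 -0.0194  0.1533] fence [-0.064  -0.2138] jaw deg -6.29 tilt [ 0.017 -0.001 -1.   ] f [-0.2 -0.2 -0.4] w -0.0
shift to (-0.032, -0.335, 0.147) [ 0.0183 -0.124  -0.0063]
shift to (-0.032, -0.335, 0.022) [ 0.0183 -0.124  -0.1313]
```

View pics/top12z.png

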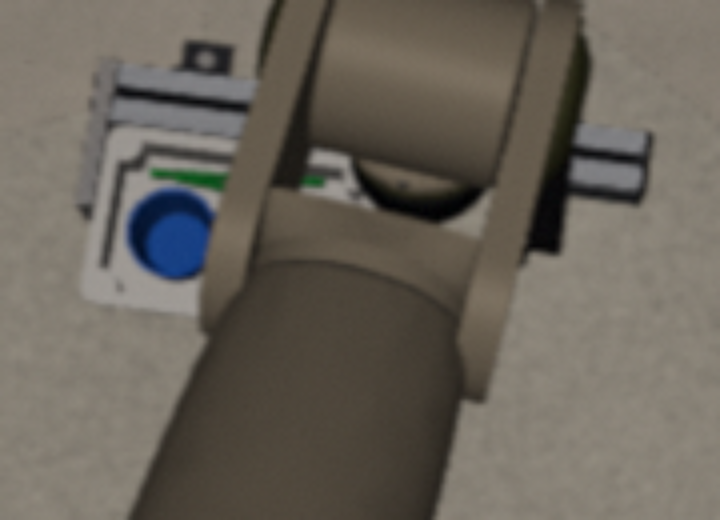

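The tray's left end sits against the end stop and its top edge against the fence (corner near (110,130)). Moving behind the slide, with a small tilt correction.

Call:
{"name": "carry_out", "arguments": {"steps": [[0.003,-0.025,0,0,0.1,0,0],[0.007,-0.05,0,0,0.2,0,0],[0.011,-0.075,0,0,0.2,0,0],[0.015,-0.1,0,0,0.2,0,0],[0.018,-0.124,0,0,0.2,0,0],[0.018,-0.124,-0.03,0,0.2,0,0],[0.018,-0.124,-0.06,0,0.2,0,0],[0.018,-0.124,-0.06,0,0.2,0,0]]}}

```text
t: 16.8
eef_pos: [0.6245, -0.1423, 0.0854]
tool_rot: [-0.474, 0.531, -0.522, 0.469]
contact_force: [-0.6, 0.7, 0.4]
gripper_width: -0.001
```

```bash
python3 - <<'E'
from h import *
st(); to(-.032,-.335,.022)
im=grab("side","side13")[150:290,220:420]; cv2.imwrite("pics/side13z.png",cv2.resize(im,None,fx=3.8,fy=3.8))
E
```

```text
t 16.8 p [ 0.6245 -0.1423  0.0854] fence [-0.0362 -0.3344] jaw deg -6.32 tilt [-0.014  0.004 -1.   ] f [-0.6  0.7  0.4] w -0.0
shift to (-0.032, -0.335, 0.022) [ 0.0041 -0.0011 -0.0634]
```

View pics/side13z.png

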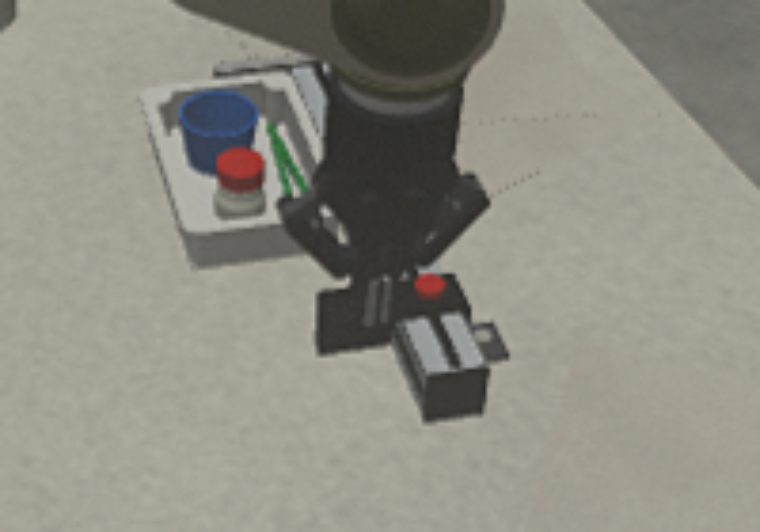

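The closed fingertips are beside the fence behind the slide, with the tool clear above. I'll descend to about z 0.026 and check.

Call:
{"name": "carry_out", "arguments": {"steps": [[0,-0.001,-0.02,0,-0.1,0,0],[0,-0.001,-0.04,0,-0.15,0,0],[0,-0.001,-0.055,0,-0.15,0,0],[0,-0.001,-0.059,0,-0.15,0,0],[0,-0.001,-0.059,0,-0.15,0,0]]}}

```text
t: 17.35
eef_pos: [0.6262, -0.1437, 0.0301]
tool_rot: [0.47, -0.526, 0.527, -0.473]
contact_force: [-1.0, -0.3, -0.4]
gripper_width: 0.001
```

```bash
python3 - <<'E'
from h import *
st(); to(-.034,-.31,.026);to(-.034,-.223,.026)
im=grab("side","side14")[150:290,220:420]; cv2.imwrite("pics/side14z.png",cv2.resize(im,None,fx=3.8,fy=3.8))
E
```

```text
t 17.35 p [ 0.6262 -0.1437  0.0301] fence [-0.0343 -0.3356] jaw deg -6.28 tilt [ 0.004  0.002 -1.   ] f [-1.  -0.3 -0.4] w 0.0
shift to (-0.034, -0.31, 0.026) [ 0.0031  0.0254 -0.0041]
shift to (-0.034, -0.223, 0.026) [ 0.0128  0.1119 -0.0041]
```

View pics/side14z.png

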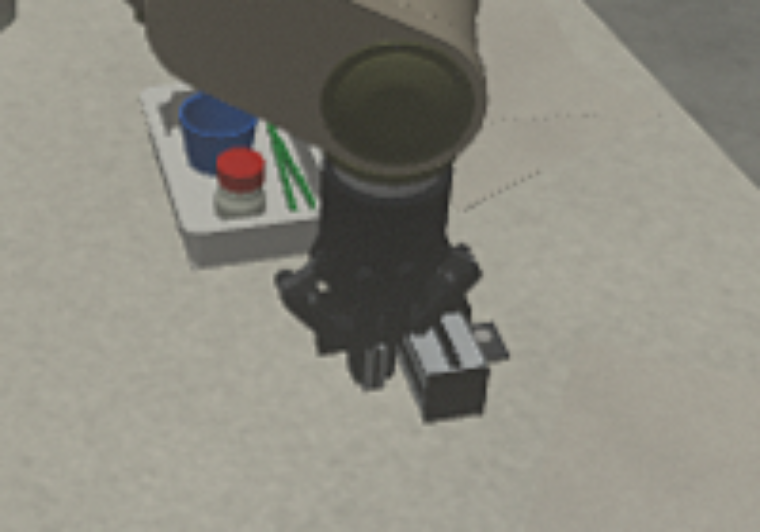

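The fingers are down behind the slide with no contact yet. Starting the push.

Call:
{"name": "carry_out", "arguments": {"steps": [[0.001,0.008,0,0,0,0,0],[0.002,0.016,0,0,0,0,0],[0.003,0.022,0,0,0,0,0],[0.003,0.028,0,0,0,0,0],[0.004,0.034,0,0,0,0,0],[0.004,0.04,0,0,0,0,0],[0.005,0.046,0,0,0,0,0],[0.006,0.052,0,0,0,0,0]]}}

```text
t: 18.2
eef_pos: [0.6323, -0.0914, 0.0305]
tool_rot: [0.47, -0.526, 0.527, -0.473]
contact_force: [-1.1, -1.5, 2.3]
gripper_width: 0.001
```

```bash
python3 - <<'E'
from h import *
st();to(-.034,-.23,.03)
im=grab("side","side15")[150:290,220:420]; cv2.imwrite("pics/side15z.png",cv2.resize(im,None,fx=3.8,fy=3.8))
E
```

```text
t 18.2 p [ 0.6323 -0.0914  0.0305] fence [-0.0341 -0.2829] jaw deg -6.29 tilt [ 0.004  0.001 -1.   ] f [-1.1 -1.5  2.3] w 0.0
shift to (-0.034, -0.23, 0.03) [ 0.006   0.0526 -0.0005]
```

View pics/side15z.png

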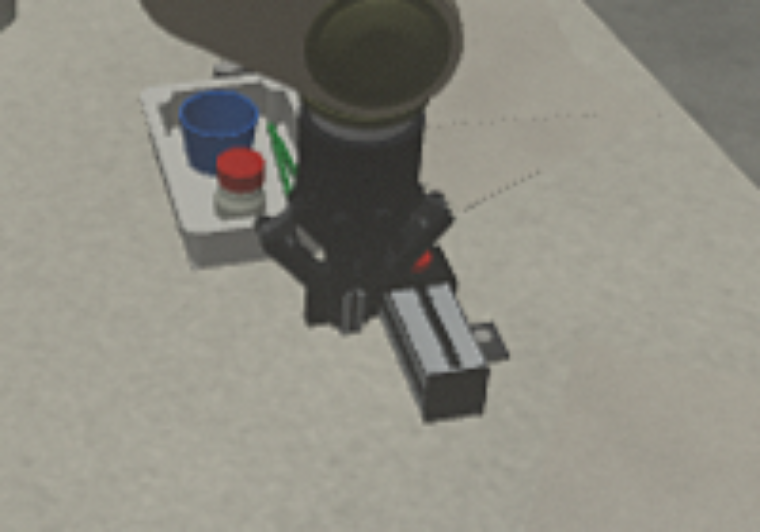

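The slide is moving with the fingers at about 2 N. I'll continue and slow down near contact.

Call:
{"name": "carry_out", "arguments": {"steps": [[0.001,0.006,0,0,0,0,0],[0.001,0.012,0,0,0,0,0],[0.002,0.018,0,0,0,0,0],[0.003,0.024,0,0,0,0,0],[0.003,0.03,0,0,0,0,0],[0.004,0.036,0,0,0,0,0],[0.004,0.04,0,0,0,0,0],[0.005,0.044,0,0,0,0,0],[0.005,0.047,0,0,0,0,0],[0.005,0.05,0,0,0,0,0],[0.005,0.05,0,0,0,0,0]]}}

```text
t: 19.35
eef_pos: [0.6374, -0.04, 0.0304]
tool_rot: [0.47, -0.526, 0.527, -0.474]
contact_force: [-0.4, -1.1, -0.0]
gripper_width: 0.003
```

```bash
python3 - <<'E'
from h import *
st()
im=grab("side","side16")[150:290,220:420]; cv2.imwrite("pics/side16z.png",cv2.resize(im,None,fx=3.8,fy=3.8))
E
```

```text
t 19.35 p [ 0.6374 -0.04    0.0304] fence [-0.0347 -0.2312] jaw deg -6.24 tilt [ 0.004  0.002 -1.   ] f [-0.4 -1.1 -0. ] w 0.0
```

View pics/side16z.png

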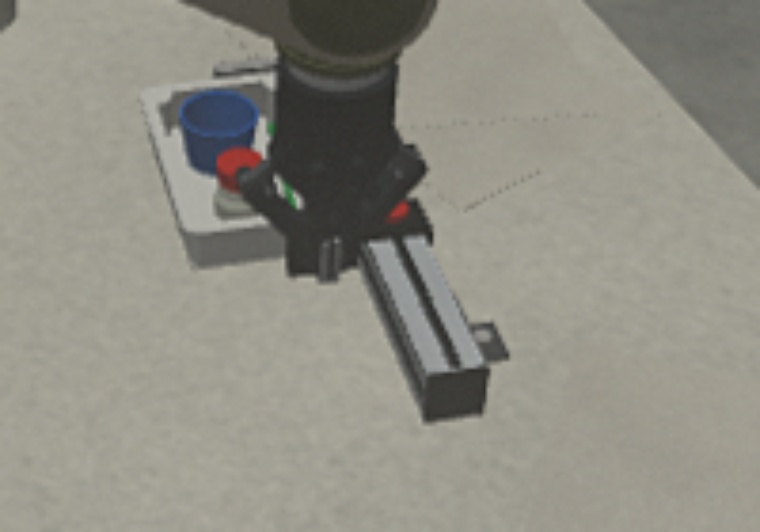

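The slide is close to the tray end at (290,260). Next, small steps with the force watched.

Call:
{"name": "carry_out", "arguments": {"steps": [[0,0.002,0,0,0,0,0],[0.0005,0.004,0,0,0,0,0],[0.0005,0.004,0,0,0,0,0]]}}

```text
t: 19.7
eef_pos: [0.6376, -0.0358, 0.0304]
tool_rot: [0.47, -0.526, 0.527, -0.474]
contact_force: [0.3, -0.6, 0.7]
gripper_width: -0.001
```

Call:
{"name": "carry_out", "arguments": {"steps": [[0,0.0015,0,0,0,0,0],[0.0003,0.003,0,0,0,0,0],[0.0003,0.003,0,0,0,0,0]]}}

```text
t: 20.0
eef_pos: [0.6379, -0.0325, 0.0304]
tool_rot: [0.471, -0.526, 0.527, -0.474]
contact_force: [0.1, -0.6, 1.3]
gripper_width: 0.0
```

Call:
{"name": "carry_out", "arguments": {"steps": [[0,0.0015,0,0,0,0,0],[0.0003,0.003,0,0,0,0,0],[0.0003,0.003,0,0,0,0,0]]}}

```text
t: 20.3
eef_pos: [0.6382, -0.0306, 0.0304]
tool_rot: [0.471, -0.526, 0.527, -0.473]
contact_force: [-0.0, -6.8, -0.7]
gripper_width: -0.001
```

Call:
{"name": "carry_out", "arguments": {"steps": [[0,0.0015,0,0,0,0,0],[0.0003,0.003,0,0,0,0,0],[0.0003,0.003,0,0,0,0,0]]}}

```text
t: 20.6
eef_pos: [0.6382, -0.0305, 0.0305]
tool_rot: [0.472, -0.525, 0.528, -0.472]
contact_force: [-2.9, -16.1, -0.4]
gripper_width: -0.004
```

Call:
{"name": "carry_out", "arguments": {"steps": [[-0.001,-0.004,0,0,0,0,0],[-0.002,-0.014,0,0,0,0,0],[-0.004,-0.03,0,0,0,0,0],[-0.005,-0.045,0.01,0,0,0,0],[-0.02,-0.06,0.05,0,0,0,0],[-0.05,-0.08,0.09,0,0,0,0],[-0.09,-0.1,0.13,0,0,0,0],[-0.13,-0.11,0.16,0,0,0,0],[-0.17,-0.11,0.19,0,0,0,0],[-0.21,-0.11,0.21,0,0,0,0],[-0.24,-0.11,0.22,0,0,0,0],[-0.24,-0.11,0.22,0,0,0,0]]}}

```text
t: 21.8
eef_pos: [0.3955, -0.1409, 0.2534]
tool_rot: [0.471, -0.524, 0.53, -0.471]
contact_force: [-0.6, 0.2, -0.1]
gripper_width: -0.001
```

```bash
python3 - <<'E'
from h import *
st()
im=grab("top","top17"); tray(im)
cv2.imwrite("pics/top17z.png",cv2.convertScaleAbs(cv2.resize(im[140:270,180:360],None,fx=4.4,fy=4.4,interpolation=cv2.INTER_CUBIC),alpha=1.4))
im=grab("side","side17")
cv2.imwrite("pics/side17z.png",cv2.convertScaleAbs(cv2.resize(im[150:270,215:365],None,fx=5,fy=5,interpolation=cv2.INTER_CUBIC),alpha=1.4))
E
```

```text
t 21.8 p [ 0.3955 -0.1409  0.2534] fence [-0.264  -0.3583] jaw deg -6.38 tilt [ 0.006 -0.007 -1.   ] f [-0.6  0.2 -0.1] w -0.0
tray world 627.4608154296875 105.18461608886719 (179.58494567871094, 116.93579864501953) fence [-0.0607 -0.0881] rel yaw -0.005
```

View pics/top17z.png

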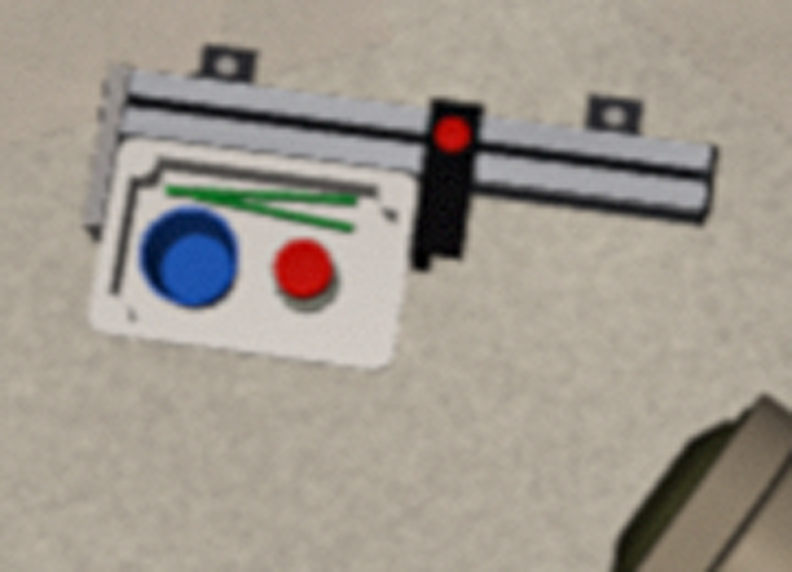

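View pics/side17z.png

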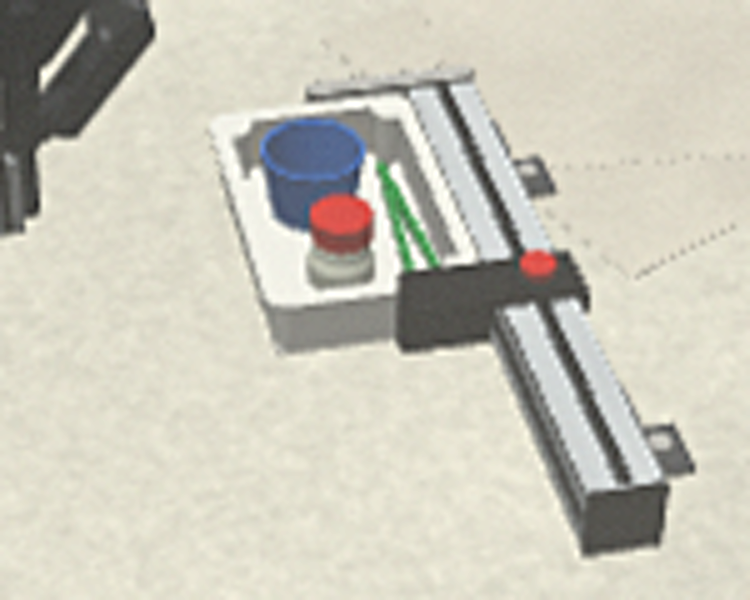

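The tray fills the corner, with no dark gap along the fence edge from (130,140) to (415,175), and the slide's face is on its end at (415,200). The cup, jar and forceps are in place. A last numeric check on gaps, knob and bystanders.

```bash
python3 - <<'E'
from h import *
a=cv2.imread("pics/top0.png");b=cv2.imread("pics/top17.png")
for y in(-.02,-.06,-.1,-.14,-.17):
    P=[np.r_[wr(F,[[x,y]])[0],.039] for x in np.arange(-.012,.0121,.0024)]
    uv=proj("top",P).astype(np.float32); g=cv2.cvtColor(b,cv2.COLOR_BGR2GRAY)
    print(y,cv2.remap(g,uv[:,0:1],uv[:,1:2],cv2.INTER_LINEAR).ravel())
for x in(-.03,-.045):
  for yc in(0,-.18):
    P=[np.r_[wr(F,[[x,yc+d]])[0],.04] for d in np.arange(-.012,.0121,.0024)]
    uv=proj("top",P).astype(np.float32); print(x,yc,cv2.remap(g,uv[:,0:1],uv[:,1:2],cv2.INTER_LINEAR).ravel())
for i in (a,b):
    h=i.astype(int); m=((h[:,:,2]>120)&(h[:,:,1]<60)&(h[:,:,0]<60)).astype(np.uint8); n,l,s,c=cv2.connectedComponentsWithStats(m)
    for k in range(1,n):
        if s[k,4]>15: print(s[k,4],fr(F,onz("top",[c[k]],.06)).round(4))
for r in((150,220,400,490),(245,300,405,465),(225,260,95,140)):
    print(np.abs(a[r[0]:r[1],r[2]:r[3]].astype(int)-b[r[0]:r[1],r[2]:r[3]]).mean())
E
```

```text
-0.02 [128 132 139 140 128 104 103 111 115 116 118]
-0.06 [ 71 105 137 142 127 102 104 112 116 116 119]
-0.1 [ 74 107 136 141 127 100 106 114 116 116 118]
-0.14 [ 77 110 138 140 126  98 109 119 121 120 120]
-0.17 [141 142 142 134 113  96 102 121 125 124 123]
-0.03 0 [ 46  76 114 135 137 118  95  87  98 102 104]
-0.03 -0.18 [  9  10   6   8   8  33  83 125 141 132 110]
-0.045 0 [ 56  78 116 136 139 124 100  90 100 103 105]
-0.045 -0.18 [  9   9   9   5  13  42  87 126 142 143 142]
20 [[ 0.0187 -0.2841]]
118 [[-0.1424 -0.1106]]
25 [[ 0.02   -0.1945]]
113 [[-0.0702 -0.1199]]
4.526666666666666
9.412020202020202
4.526560846560846
```

View pics/top17.png

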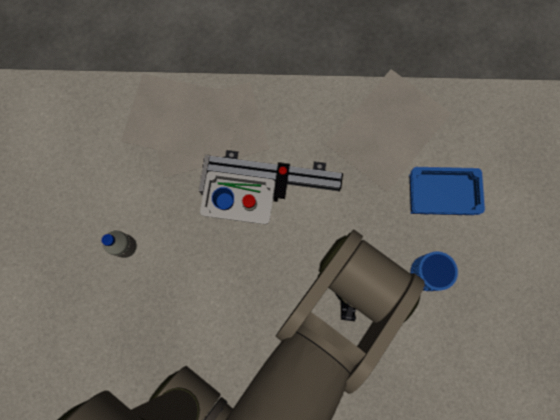

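```bash
python3 - <<'E'
from h import *
st(); print(arm.hand_in())
E
```

```text
t 21.9 p [ 0.3979 -0.1411  0.2515] fence [-0.2615 -0.3583] jaw deg -6.34 tilt [ 0.004 -0.005 -1.   ] f [0.5 0.3 0.9] w -0.0
the job is handed in; nothing more can be done
None
```

The tray is in the corner between the fence and the end stop, the black stop is against its other end, and the job is handed in at 21.9 s. `hand_in` gave no verdict, so the result rests on my own checks.

I pushed only, in four moves:
1. I pushed the tray along the fence until it was clear of the end stop, which also squared it up.
2. I pushed it into the fence until the force reached about 15 N.
3. I pushed it along the fence into the end stop until the force reached about 18 N.
4. I slid the black stop up to the tray until the force reached about 16 N, then took the hand away.

**Tray:** in the last top view it measures x −0.0607, y −0.0881 in the fence's frame, turned by −0.005 rad. Home is −0.060, −0.090. No gap shows at the fence, the end stop or the slide.

**Slide:** its knob moved 0.090 m, to a stop travel of roughly 0.106 against the expected 0.105.

**Contents and bystanders:** the cup and jar are standing and the forceps lie in the tray. The bowls, bottle and blue trays look unmoved.

**Less certain:** the picture measurements are only good to about 2–3 mm, so the contact forces are the stronger evidence that it is flush. In the automatic before/after comparison the bowls' patch differed more than the other two (9.4 against 4.5). I put that down to the wrist overlapping that area in the last picture. The hand read under about 1 N at the end.

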